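# Load the centrifuge rotor in balance

## Robot

A 6-joint arm with a two-finger parallel gripper is mounted at the origin on a cart in front of the work surface, level with it; the furniture and walls round the work are solid. World frame = base frame: x ahead of the robot, y to its left, z up, the work surface at z = 0. Lengths are in m, angles in degrees, forces in N, time in s.
With the tool pointing down it reaches from about 0.35 to 0.725 m from the base axis. Payload 4.3 kg.
Tool frame: the origin (TCP) lies at the very end of the fingers, on their centre line; the grasp point (between the pads) lies 19 mm behind it; z points along the fingers, y is the line along which they close (so a half turn about z gives the same grasp; the last joint's range is limited). The gripper opens to 85 mm and grips with 20 to 120 N. Pads are 22 mm wide; open, the fingers measure 114 mm over their backs; the gripper's body (76 mm by 85 mm) begins 54 mm behind the grasp point. The pads swing forward as they close: fully open they stand 13 mm farther back than shut.
Start: joints at [68.68, 21.618, 4.641, 73.018, 0, 83.68], TCP at [0.149, 0.555, 0.231] pointing down, gripper open.
Joint ranges: [-156.06, 156.06], [-48.1, 94.91], [-58.44, 69.94], [-101.28, 121.22], [-78.64, 73.56], [-180, 180]. Speed limits (degrees/s): [147.25, 147.25, 180, 180, 180, 180].

## Interface

Orientations are given as a 3x3 rotation matrix whose columns are the frame's x, y, z axes.
In Python, from bench import r, capture, order gives the robot as it stands.
- The arm moves only by the shell command python3 -m inch 'ROWS' [FORCE]. ROWS is JSON, a list that holds one entry, the list of rows, each a list of 7 numbers: the shift along the tool's x, y, z scaled (see below), then the turn, a rotation vector about the tool's x, y, z scaled (see below), then the closure, from 0 (fully open) to 1 (shut). A call has 1 to 5 rows; each row shifts and turns the commanded pose from where the row before left it, along the tool's axes as they then stand; what a row does not reach is not made up. The controller multiplies each number of a shift by 120 mm and each number of a turn by 6 degrees. A row lasts 1/12 s, in which the tool goes at most 41.7 mm and 7.16 degrees, less where a joint would pass 70% of its speed; a pose out of reach is approached as far as the arm can. A call with a number of a shift or a turn outside -1 to 1 is refused whole. A call with a gripper value outside its range is refused whole. The fingers move at their own pace and stop on an object; FORCE is the grip in N (left out, the last holds). Time passes only in rows, so rows that do not move let the fingers close. It gives the time, the measured TCP pose, the force, the opening and the grip force at its end, in the units of the state.
- r.read_state(): the state, without advancing time (a new reading comes with each control period).
- capture(name): name is "scene" or "side" or "wrist"; returns a dict with "color" (384x512x3 uint8, blue, green, red), "range_z" (384x512 float32, m along the optical axis (not along the pixel's ray), 0 where there is no reading), "fx", "fy", "cx", "cy" (pixels), "R" (3x3) and "t" (3): a world point X has camera coordinates R X + t; the wrist camera has in their place "tool_from_camera" (4x4, takes a point from camera to tool coordinates, whose origin is the TCP and whose axes are the flange's). Camera axes: x right, y down, z forward; pixel columns grow to the right and rows downward; lengths in m; the calibration is good to about 2 mm. A picture is of the moment at which its call begins: read the wrist's pose just before it.
- order.sign_off(): hands the job in; it is judged then, once.
The state is a dict: "time_s": time; "joints": joint angles; "qvel": joint speeds; "tau": joint torques, N m; "eef_pos": TCP position; "tcp_rot": TCP orientation; "force": force on the tool from outside, world axes, zero at the start; "moment": the same for the moment, N m; "gripper_width": opening from 0.0 (shut) to 1.0 (fully open); "grasp_force": force on a finger pad.
Only numpy, scipy, OpenCV 4.12 (cv2) and the standard library are available. Lean on these libraries where they do the work, as an engineer would, in place of code of your own. Each camera call takes 0.05 s, during which the arm holds its last target. There are 200 camera calls.

## Task

The swing-out rotor has been lifted out of the centrifuge onto its stand; load it for a spin. Bring the four capped tubes from the rack and seat one fully home in each of the rotor's four hanging buckets, so that the two tall tubes face each other straight across the hub and the two short tubes do too; cap colour means nothing. Leave the tube that has no cap standing where it is in the rack, and keep every tube upright on the way.

Things in the scene. Friction and masses are not known exactly. Their poses are not given: they have to be found in the camera images.
- tall_1_center (a point): tall capped 15 ml sample tube, 104 mm high, blue screw cap of 21 mm diameter forming its top 16 mm, body 16.4 mm diameter, about 25 g. The point is the tube's centre, 52 mm above its foot; z runs up the tube. It stands loose in a cell of the rack: take it by the cap from above and lift it straight up.
- tall_2_center (a point): tall capped 15 ml sample tube, 104 mm high, white screw cap of 21 mm diameter forming its top 16 mm, body 16.4 mm diameter, about 25 g. The point is the tube's centre, 52 mm above its foot; z runs up the tube. It stands loose in a cell of the rack: take it by the cap from above and lift it straight up.
- short_1_center (a point): short capped tube, 78 mm high, white ribbed screw cap of 19.6 mm diameter forming its top 16 mm, body 16.4 mm diameter with a rounded foot, about 16 g. The point is the tube's centre, 39 mm above its foot; z runs up the tube. Stands in the rack like the tall ones, its cap 26 mm lower.
- short_2_center (a point): short capped tube, 78 mm high, blue ribbed screw cap of 19.6 mm diameter forming its top 16 mm, body 16.4 mm diameter with a rounded foot, about 16 g. The point is the tube's centre, 39 mm above its foot; z runs up the tube. Stands in the rack like the tall ones, its cap 26 mm lower.
- open_tube_center (a point): tube of clear plastic without a cap, open at the top, 90 mm high, 16.4 mm diameter; it stays in the rack. The point is its centre, 45 mm above its foot; z runs up the tube.
- rack: mid-grey moulded grid rack, 102 mm (its x) by 168 mm (its y), 46.5 mm high, fixed to the desk; origin at the centre of its underside, z up. 3 by 5 open cells of 22 mm at 30 mm pitch; the tubes stand zigzag on its 4 mm base plate, in the two outer rows 60 mm apart along x, never two at the same place along y, so fingers that close along the rack's x axis find room.
- bucket_1_mouth (a point): steel bucket of the dark grey swing-out rotor, opposite bucket 3; the point is the centre of its mouth, z up out of it, x away from the rotor's axis. The mouth, 58 mm above the desk, is 33 mm wide and narrows, 20 mm down, to a 23 mm bore; the floor inside is 38 mm below the mouth, so a seated tall tube's centre is 14 mm above the mouth, a seated short one's 1 mm above it.
- bucket_2_mouth (a point): steel bucket like bucket 1, opposite bucket 4; the point is the centre of its mouth. Every bucket hangs upright by two pins near its mouth, 86 mm from the rotor's axis, its foot in a ring channel of the round grey stand, so that it has hardly any play; but the rotor turns with light friction on its upright axis: a slight sideways push turns it, so look again before each tube.
- bucket_3_mouth (a point): steel bucket like bucket 1, opposite bucket 1; the point is the centre of its mouth. Seen from above the buckets 1, 2, 3, 4 follow anticlockwise, 90 degrees apart. The rotor's arms beside each bucket reach no higher than the mouths; the black hub knob on the rotor's axis reaches 72 mm above the desk.
- bucket_4_mouth (a point): steel bucket like bucket 1, opposite bucket 2; the point is the centre of its mouth.
Things that resemble listed ones, but are neither listed nor needed, are in the scene too. What is shaped like the part that bears tall_1_center but pink or turquoise is not meant.

How it is judged:
By the outcome, as a careful person would: the job done as asked, in the order asked, and still so for the second after the job is handed in, with the robot touching nothing.
It also fails if it takes over 112 s, if anything falls off the work surface, if the arm or the gripper's body presses on something with over 40 N, if the wrist force passes 120 N, or if a joint passes its speed limit or range.

## Working session

There is one attempt and no reset: what is moved stays moved. The work goes in short steps, Python scripts to look and compute and a shell command to move; the robot and the scene stay as the last step left them, time stands still between calls to the robot, and variables do not carry over. Pictures are saved under pics/ and viewed, at most 14 in all, crops included, and the job is handed in when it is done.

```bash
ls; mkdir -p pics
cat > h.py <<'E'
import numpy as np, cv2
from bench import r, capture, order
def snap(cam):
    s=r.read_state(); d=capture(cam)
    if 'R' in d: d['Rw']=np.array(d['R']).T; d['o']=-d['Rw']@np.array(d['t'])
    else:
        T=np.array(d['tool_from_camera']); W=np.eye(4); W[:3,:3]=s['tcp_rot']; W[:3,3]=s['eef_pos']
        M=W@T; d['Rw']=M[:3,:3]; d['o']=M[:3,3]
    return d
def cloud(d):
    z=d['range_z']; v,u=np.indices(z.shape)
    p=np.stack([(u-d['cx'])/d['fx']*z,(v-d['cy'])/d['fy']*z,z],-1)
    w=p@d['Rw'].T+d['o']; w[z<=0]=np.nan; return w
def ray(d,u,v,h):
    k=d['Rw']@np.array([(u-d['cx'])/d['fx'],(v-d['cy'])/d['fy'],1]); return d['o']+k*(h-d['o'][2])/k[2]
E
python3 - <<'E'
from h import *
s=r.read_state(); print(s['tcp_rot'],s['eef_pos'])
a=[]
for c in('scene','side','wrist'):
    d=snap(c); np.savez('pics/%s0.npz'%c,**d); a.append(d['color']); print(c,d['o'],d['Rw'][:,2])
cv2.imwrite('pics/a.png',cv2.resize(a[0],(800,600))); cv2.imwrite('pics/b.png',np.hstack(a[1:])[:, :] if 0 else cv2.resize(np.hstack(a[1:]),(800,300)))
E
```

```text
pics
[[-9.65926765e-01  2.58814487e-01 -7.38901070e-04]
 [ 2.58815450e-01  9.65924896e-01 -1.91246503e-03]
 [ 2.18749282e-04 -2.03854017e-03 -9.99997898e-01]] [0.14857336 0.55477967 0.2303633 ]
scene [0.16865985 0.49387598 0.8435969 ] [ 0.36307928 -0.48230733 -0.79721583]
side [ 0.04140633 -0.70892403  0.40416758] [ 0.53482467  0.76208103 -0.364959  ]
wrist [0.0758279  0.57577846 0.37314417] [ 0.28537672 -0.07842396 -0.95520145]
```

View pics/a.png

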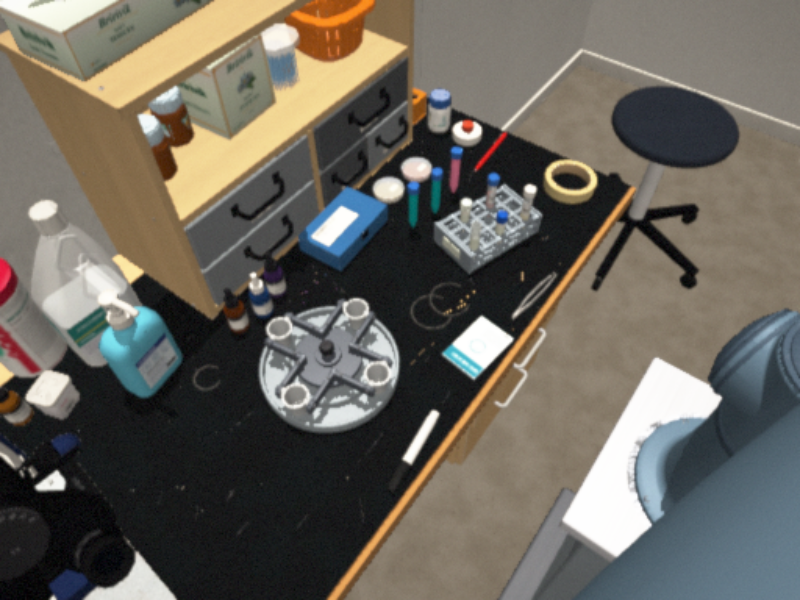

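View pics/b.png

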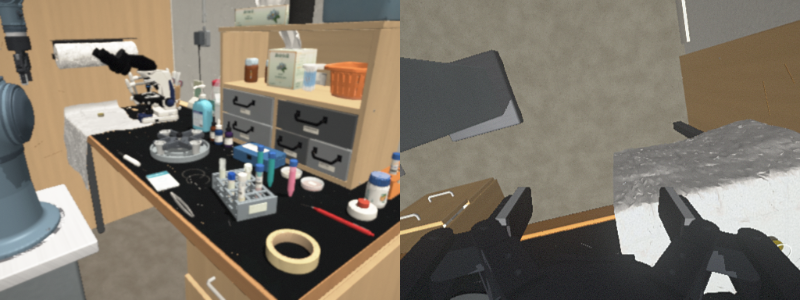

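The scene view shows the rotor at about (330,365) with its four buckets, and the rack at (488,228) with white and blue caps. Pink and turquoise decoys stand behind the rack. Next I'll measure positions from the saved depth.

Run:
```python
from h import *
d=dict(np.load('pics/scene0.npz')); w=cloud(d); hsv=cv2.cvtColor(d['color'],cv2.COLOR_BGR2HSV)
X,Y,Z=w[...,0],w[...,1],w[...,2]
for n,(u,v) in dict(rack=(488,228),rot=(328,350)).items():print(n,ray(d,u*.64,v*.64,.05))
roi=np.zeros(X.shape,bool); roi[int(165*.64):int(275*.64),int(425*.64):int(550*.64)]=1
for n,m in dict(blue=(hsv[...,0]>100)&(hsv[...,0]<125)&(hsv[...,1]>140),white=(hsv[...,1]<50)&(hsv[...,2]>170)).items():
    k,l,st,c=cv2.connectedComponentsWithStats((m&roi).astype(np.uint8))
    for i in range(1,k):
        if st[i,4]>8: q=w[l==i]; print(n,c[i]/.64,st[i,4],np.nanmedian(q,0).round(4),'ztop',np.nanpercentile(q[:,2],95).round(4))
# rotor: rim points
b=np.zeros(X.shape,bool); b[185:280,160:262]=1
m=b&(Z>.051)&(Z<.064); print('mask',m.sum())
k,l,st,c=cv2.connectedComponentsWithStats(m.astype(np.uint8))
for i in range(1,k):
    if st[i,4]>15: print(c[i]/.64,st[i],np.nanmean(w[l==i],0).round(4))
m=b&(Z>.066)&(Z<.08); print('knob',m.sum(),np.nanmean(w[m],0))
# rack top rect
m=roi&(Z>.040)&(Z<.050); pts=w[m][:,:2]; print(cv2.minAreaRect((pts*1000).astype(np.float32)))
o=np.hstack([cv2.resize(d['color'][180:285,150:270],(460,400),interpolation=2),cv2.resize(d['color'][100:180,270:350],(340,400) ,interpolation=2)]);cv2.imwrite('pics/c.png',o)
```

```text
rack [ 0.48944264 -0.19864806  0.05      ]
rot [0.55293785 0.15964204 0.05      ]
blue [436.75717213 173.02766393] 61 [ 0.6117 -0.214   0.1031] ztop 0.1066
blue [493.25657895 177.85087719] 57 [ 0.5218 -0.2567  0.1077] ztop 0.1109
blue [501.62898936 216.28989362] 47 [ 0.4727 -0.2087  0.0812] ztop 0.0849
white [426.99353448 169.18103448] 29 [ 0.6829 -0.2919  0.0172] ztop 0.0205
white [509.77128623 209.15987319] 138 [ 0.4819 -0.2657  0.0464] ztop 0.0488
white [529.60304054 188.38682432] 37 [ 0.4574 -0.2687  0.1084] ztop 0.1113
white [471.26588983 202.19809322] 59 [ 0.5397 -0.2067  0.0807] ztop 0.0842
white [468.49385246 230.82479508] 305 [ 0.515  -0.171   0.0466] ztop 0.0503
white [534.45723684 213.89802632] 19 [ 0.4401 -0.28    0.0468] ztop 0.049
mask 1493
[258.74023438 294.67773438] [160 185  12   8  64] [0.7067 0.1486 0.0571]
[326.54370134 353.47001062] [ 169  191   83   72 1413] [0.548  0.1675 0.058 ]
knob 89 [0.57757985 0.16236012 0.07139347]
((542.4981689453125, -234.1016845703125), (171.34152221679688, 184.66339111328125), 72.82823181152344)
```

View pics/c.png

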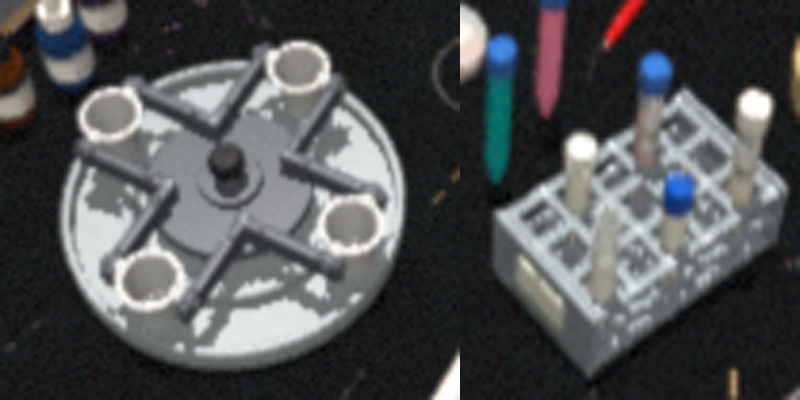

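In the rotor crop, the four bucket mouths sit at about (110,115), (298,67), (350,225) and (150,278), with the knob at (226,160). The rack's far row holds short white (580,150) and tall blue (655,75). The near row holds the open tube (606,240), short blue (678,195) and tall white (753,105). I'll move over the rotor for a look.

```bash
R='x'; python3 -m inch '[[[-0.27,-0.19,-0.045,0,0,0,0],[-0.27,-0.19,-0.045,0,0,0,0],[-0.27,-0.19,-0.045,0,0,0,0],[-0.27,-0.19,-0.045,0,0,0,0],[-0.27,-0.19,-0.045,0,0,0,0]]]' 40 >/dev/null
python3 -m inch '[[[-0.27,-0.19,-0.045,0,0,0,0],[-0.27,-0.19,-0.045,0,0,0,0],[-0.27,-0.19,-0.045,0,0,0,0],[-0.27,-0.19,-0.045,0,0,0,0],[-0.27,-0.19,-0.045,0,0,0,0]]]' >/dev/null
python3 -m inch '[[[-0.27,-0.19,-0.045,0,0,0,0],[-0.27,-0.19,-0.045,0,0,0,0],[-0.27,-0.19,-0.045,0,0,0,0],[0,0,0,0,0,0,0],[0,0,0,0,0,0,0]]]'
cat > rot.py <<'E'
from h import *
import sys
def rotor(name):
    d=snap('wrist'); cv2.imwrite('pics/%s.png'%name,cv2.resize(d['color'],(800,600))); np.savez('pics/%s.npz'%name,**d)
    return d
if __name__=='__main__': rotor(sys.argv[1])
E
python3 rot.py w1
```

```text
time_s: 1.4
eef_pos: [0.48, 0.1586, 0.3012]
tcp_rot: [[-0.965, 0.263, -0.0], [0.263, 0.965, 0.0], [0.0, 0.0, -1.0]]
force: [0.3, 0.1, -0.4]
gripper_width: 0.996
grasp_force: 0.0
```

View pics/w1.png

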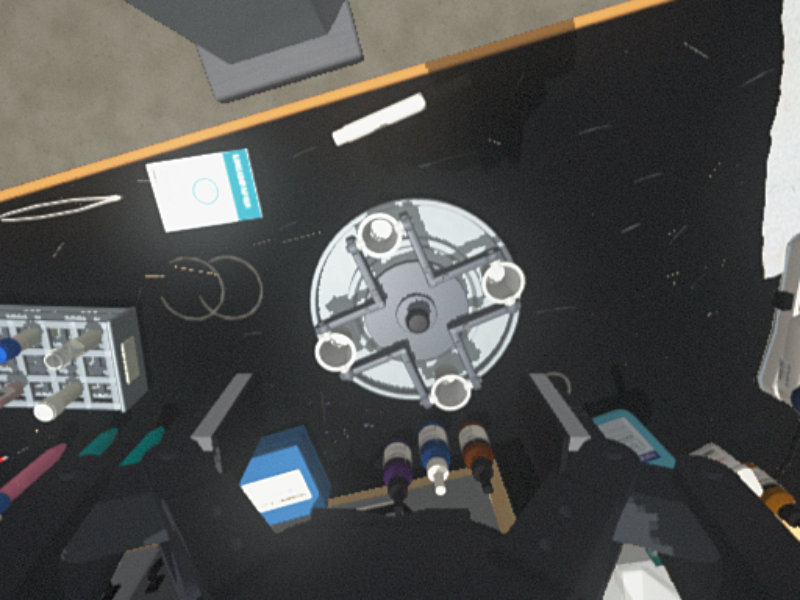

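Wrist view: knob at (418,317), bucket mouths at (380,235), (502,283), (450,391) and (335,352). Next I'll fit the mouths numerically and move above the rack.

```bash
cat >> h.py <<'E'
def mouths(d,guess=None):
    "bucket mouths: bright rim ring pixels near 58 mm height"
    w=cloud(d); Z=w[...,2]; hsv=cv2.cvtColor(d['color'],cv2.COLOR_BGR2HSV)
    m=(Z>.050)&(Z<.066)&(hsv[...,2]>150)&(hsv[...,1]<60)&(np.hypot(w[...,0]-.58,w[...,1]-.165)<.13)
    k,l,st,c=cv2.connectedComponentsWithStats(m.astype(np.uint8)); out=[]
    for i in range(1,k):
        if st[i,4]>60:
            v,u=np.where(l==i); p=np.array([ray(d,a,b,.058)[:2] for a,b in zip(u,v)])
            (x,y),rad=cv2.minEnclosingCircle((p*1000).astype(np.float32)); out.append((x,y,rad,st[i,4]))
    return np.array(out).round(1)
def to(target,yaw=None):
    s=r.read_state(); Rm=np.array(s['tcp_rot']); p=np.array(s['eef_pos'])
    print('pos',p.round(4),'yaw_y',np.degrees(np.arctan2(Rm[1,1],Rm[0,1])).round(2),'units',(Rm.T@(np.array(target)-p)/.12).round(3), 'turnz', None if yaw is None else ((np.degrees(np.arctan2(Rm[1,1],Rm[0,1]))-yaw)/6).round(2))
E
python3 - <<'E'
from h import *
d=dict(np.load('pics/w1.npz'))
M=mouths(d); print(M); print(ray(d,418*.64,317*.64,.072), M.mean(0))
to([.5,-.19,.28],-15)
E
```

```text
[[503.4 138.   61.4 679. ]
 [538.8 250.5  24.7 251. ]
 [563.   82.3  29.  235. ]
 [584.7 112.8  19.6  73. ]
 [634.1 179.8  22.9 199. ]]
[0.54395383 0.16876048 0.072     ] [564.8  152.68  31.52 287.4 ]
pos [0.4789 0.1597 0.3011] yaw_y 74.9 units [-0.929 -2.768  0.174] turnz 14.98
```

```bash
cat >> h.py <<'E'
def ortho(d,c,half,h,px=.0005):
    n=int(2*half/px); j,i=np.meshgrid(np.arange(n),np.arange(n))
    P=np.stack([c[0]-half+j*px,c[1]-half+i*px,np.full(j.shape,h)],-1); q=(P-d['o'])@d['Rw']
    return cv2.remap(d['color'],(q[...,0]/q[...,2]*d['fx']+d['cx']).astype(np.float32),(q[...,1]/q[...,2]*d['fy']+d['cy']).astype(np.float32),1)
def mouths(d,c=(.545,.168),h=.058):
    g=cv2.GaussianBlur(cv2.cvtColor(ortho(d,c,.13,h),cv2.COLOR_BGR2GRAY),(0,0),2)
    C=cv2.HoughCircles(g,cv2.HOUGH_GRADIENT,1,60,param1=80,param2=14,minRadius=30,maxRadius=42)[0]
    P=np.c_[C[:,:2]*.0005+np.array(c)-.13,C[:,2]*.5]; rr=np.hypot(P[:,0]-c[0],P[:,1]-c[1])
    return P[abs(rr-.086)<.012]
def rotor(P,c=(.545,.168)):
    "mouths lie on a square: 4-fold fit of centre and angle (mod 90)"
    from scipy.optimize import least_squares
    a=np.arctan2(P[:,1]-c[1],P[:,0]-c[0]); a0=np.angle(np.exp(4j*a).sum())/4
    k=np.round((a-a0)/(np.pi/2))
    f=lambda q:np.r_[q[0]+.086*np.cos(q[2]+k*np.pi/2)-P[:,0],q[1]+.086*np.sin(q[2]+k*np.pi/2)-P[:,1]]
    s=least_squares(f,[*c,a0],loss='soft_l1',f_scale=.002); q=s.x
    print('rotor',q[:2].round(4),np.degrees(q[2]).round(1),'res mm',(f(q)*1000).round(1))
    for n in range(4): t=q[2]+n*np.pi/2; print(n,(q[0]+.086*np.cos(t)).round(4),(q[1]+.086*np.sin(t)).round(4))
E
python3 - <<'E'
from h import *
d=dict(np.load('pics/w1.npz')); P=mouths(d); print(P.round(4)); rotor(P)
d=dict(np.load('pics/scene0.npz')); P=mouths(d); print(P.round(4)); rotor(P)
E
python3 -m inch '[[[-0.1,-0.32,0.02,0,0,0,0],[-0.1,-0.32,0.02,0,0,0,0],[-0.1,-0.32,0.02,0,0,0,0],[-0.1,-0.32,0.02,0,0,0,0],[-0.1,-0.32,0.02,0,0,0,0]]]' >/dev/null
python3 -m inch '[[[-0.1,-0.32,0.02,0,0,0,0],[-0.1,-0.32,0.02,0,0,0,0],[-0.1,-0.32,0.02,0,0,0,0],[-0.1,-0.32,0.02,0,0,0,0],[0,0,0,0,0,1,0]]]' >/dev/null
python3 -m inch '[[[0,0,0,0,0,1,0],[0,0,0,0,0,1,0],[0,0,0,0,0,1,0],[0,0,0,0,0,1,0],[0,0,0,0,0,1,0]]]' >/dev/null
python3 -m inch '[[[0,0,0,0,0,1,0],[0,0,0,0,0,1,0],[0,0,0,0,0,1,0],[0,0,0,0,0,1,0],[0,0,0,0,0,1,0]]]' >/dev/null
python3 -m inch '[[[0,0,0,0,0,1,0],[0,0,0,0,0,1,0],[0,0,0,0,0,1,0],[0,0,0,0,0,1,0],[0,0,0,0,0,0,0]]]'
python3 rot.py w2
```

```text
[[ 0.4648  0.1543 15.75  ]
 [ 0.5628  0.0813 15.2   ]
 [ 0.6343  0.1798 20.7   ]
 [ 0.5368  0.2513 15.4   ]
 [ 0.4863  0.1113 17.9   ]
 [ 0.5958  0.1053 20.7   ]]
rotor [0.5512 0.1665] 9.8 res mm [  1.7   3.1   1.7  -0.2 -19.8 -29.9  -2.4   0.5   1.4  -0.   40.6 -23.5]
0 0.6359 0.1811
1 0.5365 0.2512
2 0.4664 0.1518
3 0.5658 0.0817
[[ 0.5643  0.0783 20.7   ]
 [ 0.6368  0.1768 15.4   ]
 [ 0.5383  0.2483 20.7   ]
 [ 0.4663  0.1503 15.5   ]
 [ 0.4868  0.1153 19.6   ]
 [ 0.5888  0.2343 17.15  ]]
rotor [0.5514 0.1633] 9.7 res mm [  1.6  -0.6  -1.3   0.4 -20.1  47.4   0.3   1.1  -0.1  -1.4  33.6 -56.4]
0 0.6362 0.1778
1 0.5369 0.2481
2 0.4666 0.1489
3 0.5659 0.0786
time_s: 3.53
eef_pos: [0.4938, -0.1995, 0.2796]
tcp_rot: [[0.258, 0.966, -0.001], [0.966, -0.258, 0.001], [0.001, -0.001, -1.0]]
force: [-0.5, -0.5, -0.1]
gripper_width: 1.001
grasp_force: 0.0
```

View pics/w2.png

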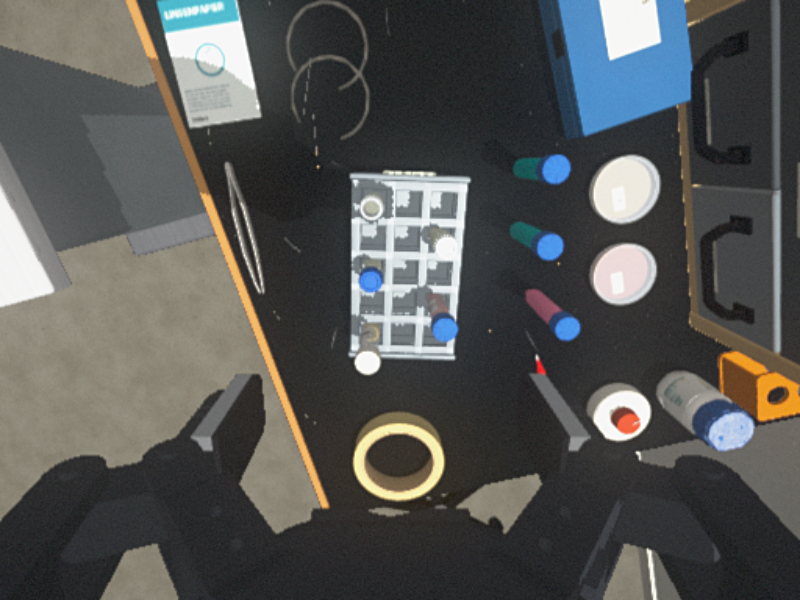

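The wrist view over the rack shows cap tops at short white (446,246), short blue (371,280), tall blue (445,328) and tall white (368,360). The open tube is at (371,207). The rack lies nearly square to the tool.

Run:
```python
from h import *
d=dict(np.load('pics/w2.npz'))
T={}
for n,(u,v,h) in dict(short1_w=(446,246,.082),short2_b=(371,280,.082),tall1_b=(445,328,.108),tall2_w=(368,360,.108)).items():
    T[n]=ray(d,u*.64,v*.64,h); print(n,T[n].round(4))
for a,b in(((353,178),(350,355)),((353,178),(470,180)),((468,180),(455,357))):
    p,q=[ray(d,x*.64,y*.64,.0465) for x,y in(a,b)]; e=q-p; print(p[:2],q[:2],np.degrees(np.arctan2(e[1],e[0])),np.hypot(*e[:2]))
to([*T['tall2_w'][:2],.15],-15)
```

```text
short1_w [ 0.5399 -0.198   0.082 ]
short2_b [ 0.4749 -0.2095  0.082 ]
tall1_b [ 0.5229 -0.255   0.108 ]
tall2_w [ 0.4578 -0.2658  0.108 ]
[ 0.48017477 -0.1294595 ] [ 0.43184518 -0.2838455 ] -107.3824092578668 0.16177387477012178
[ 0.48017477 -0.1294595 ] [ 0.57436243 -0.15625879] -15.88268314375841 0.0979260872041962
[ 0.57274477 -0.15582724] [ 0.52738119 -0.31145531] -106.25072483342592 0.1621047436906763
pos [ 0.4938 -0.1997  0.2797] yaw_y -14.73 units [-0.609 -0.149  1.08 ] turnz 0.04
```

```bash
python3 -m inch '[[[-0.2,-0.05,0.3,0,0,0.2,0],[-0.2,-0.05,0.3,0,0,0,0],[-0.2,-0.05,0.3,0,0,0,0],[0,0,0.18,0,0,0,0],[0,0,0,0,0,0,0]]]' >/dev/null
python3 -c "
from h import *
to([.4578,-.2660,.08],-16.3); d=snap('wrist'); cv2.imwrite('pics/w3.png',cv2.resize(d['color'],(800,600)))"
```

```text
pos [ 0.4549 -0.2605  0.1501] yaw_y -16.1 units [-0.04   0.042  0.584] turnz 0.03
```

View pics/w3.png

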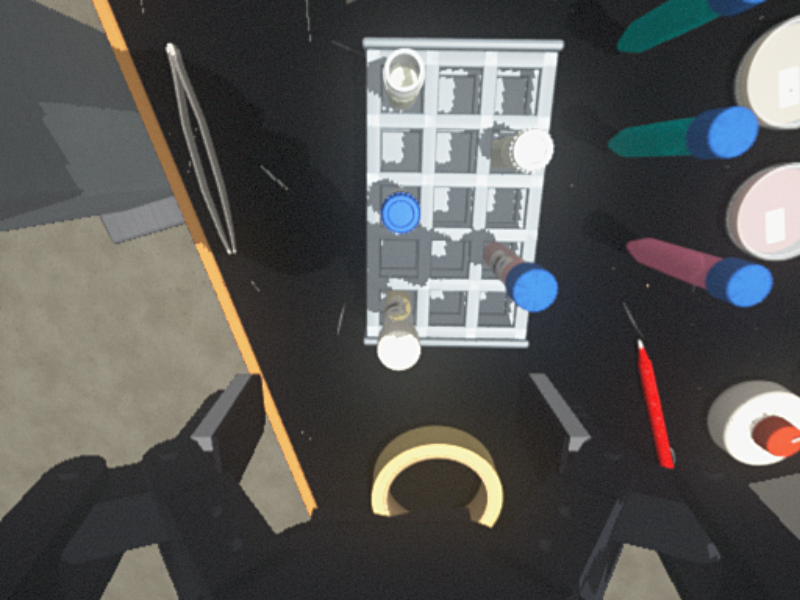

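The tall white cap at (400,349) lies midway between the finger pads (around columns 245 and 540). I'll descend and close.

```bash
python3 -m inch '[[[-0.04,0.03,0.14,0,0,0,0],[0,0,0.2,0,0,0,0],[0,0,0.17,0,0,0,0],[0,0,0.07,0,0,0,0],[0,0,0,0,0,0,0]]]' 40 >/dev/null
python3 -m inch '[[[0,0,0,0,0,0,1],[0,0,0,0,0,0,1],[0,0,0,0,0,0,1],[0,0,0,0,0,0,1],[0,0,0,0,0,0,1]]]'
python3 -m inch '[[[0,0,0,0,0,0,1],[0,0,0,0,0,0,1],[0,0,0,0,0,0,1],[0,0,0,0,0,0,1],[0,0,0,0,0,0,1]]]'
```

```text
time_s: 4.88
eef_pos: [0.4613, -0.269, 0.0866]
tcp_rot: [[0.279, 0.96, 0.001], [0.96, -0.279, -0.001], [-0.0, 0.001, -1.0]]
force: [-0.7, -1.1, -0.2]
gripper_width: 0.297
grasp_force: 0.0
time_s: 5.3
eef_pos: [0.461, -0.2691, 0.0864]
tcp_rot: [[0.279, 0.96, 0.001], [0.96, -0.279, -0.001], [-0.001, 0.001, -1.0]]
force: [-1.4, 0.8, 5.5]
gripper_width: 0.225
grasp_force: 38.9
```

```bash
python3 -m inch '[[[0,0,-0.1,0,0,0,1],[0,0,-0.3,0,0,0,1],[0,0,-0.3,0,0,0,1],[0,0,-0.3,0,0,0,1],[0,0,-0.25,0,0,0,1]]]' 
python3 -m inch '[[[0.28,-0.078,0,0,0,0,1],[0.28,-0.078,0,0,0,0,1],[0.28,-0.078,0,0,0,0,1],[0.28,-0.078,0,0,0,0,1],[0.28,-0.078,0,0,0,0,1]]]' >/dev/null
python3 -m inch '[[[0.28,-0.078,0,0,0,0,1],[0.28,-0.078,0,0,0,0,1],[0.28,-0.078,0,0,0,0,1],[0.28,-0.078,0,0,0,0,1],[0.28,-0.078,0,0,0,0,1]]]' >/dev/null
python3 -m inch '[[[0.28,-0.078,0,0,0,0,1],[0.28,-0.078,0,0,0,0,1],[0,0,0,0,0,0,1]]]'
python3 - <<'E'
from h import *
to([.4655,.151,.165])
d=snap('wrist'); np.savez('pics/w4.npz',**d);cv2.imwrite('pics/w4.png',cv2.resize(d['color'],(800,600)))
for c in('wrist','scene'):
    if c!='wrist': d=snap(c)
    P=mouths(d); print(c,P.round(4).tolist()); rotor(P)
E
```

```text
time_s: 5.72
eef_pos: [0.4608, -0.2687, 0.2379]
tcp_rot: [[0.279, 0.96, 0.001], [0.96, -0.279, -0.0], [-0.0, 0.001, -1.0]]
force: [-0.1, 0.5, -0.8]
gripper_width: 0.224
grasp_force: 39.7
time_s: 6.8
eef_pos: [0.4648, 0.155, 0.2354]
tcp_rot: [[0.273, 0.962, -0.0], [0.962, -0.273, 0.003], [0.003, -0.001, -1.0]]
force: [-0.8, -0.6, 0.3]
gripper_width: 0.222
grasp_force: 39.7
pos [0.4648 0.155  0.2354] yaw_y -15.81 units [-0.033  0.015  0.587] turnz None
wrist [[0.6353, 0.1788, 16.0], [0.4653, 0.1528, 15.8], [0.5363, 0.2528, 17.9], [0.5633, 0.0813, 20.7], [0.4888, 0.2203, 20.15], [0.5913, 0.2263, 20.1]]
rotor [0.5485 0.1665] 10.0 res mm [ -2.   -1.4  -2.6   0.2  44.9  42.    2.7  -1.1  -1.5   0.6  31.  -44.8]
0 0.6332 0.1814
1 0.5336 0.2512
2 0.4638 0.1516
3 0.5634 0.0818
scene [[0.4663, 0.1508, 15.5], [0.5648, 0.0788, 20.7], [0.6363, 0.1763, 20.7], [0.5388, 0.2483, 15.4], [0.4838, 0.1123, 20.15], [0.5803, 0.2408, 17.9], [0.4708, 0.2318, 17.2]]
rotor [0.5521 0.161 ] 9.5 res mm [  1.    1.6   0.7  -0.9 -16.5 -42.4  67.1  -4.   -2.6  -1.   -2.5  34.5
   5.   14. ]
0 0.6369 0.1752
1 0.5379 0.2458
2 0.4673 0.1467
3 0.5663 0.0762
```

View pics/w4.png

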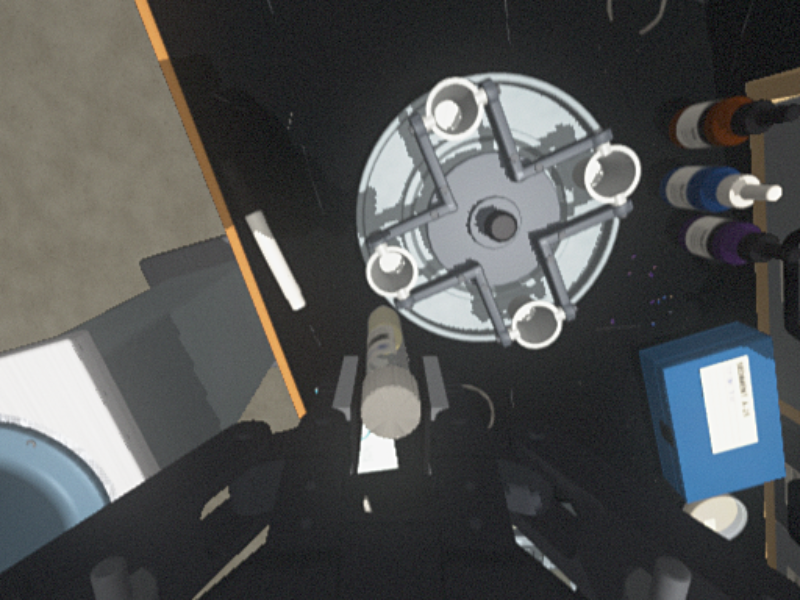

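Carried tube: cap top at (391,410), foot at (383,318). The target mouth is at (391,270). Next I'll check the tube axis against the TCP.

Run:
```python
from h import *
d=dict(np.load('pics/w4.npz'))
print(ray(d,391*.64,410*.64,.257),ray(d,383*.64,320*.64,.155)); to([.465,.1515,.165])
```

```text
[0.46531341 0.15623955 0.257     ] [0.45937899 0.15068399 0.155     ]
pos [0.465  0.1509 0.2353] yaw_y -16.03 units [ 0.005 -0.001  0.586] turnz None
```

```bash
python3 -m inch '[[[0.015,0.025,0.2,0,0,0,1],[0,0,0.25,0,0,0,1],[0,0,0.2,0,0,0,1],[0,0,0.1,0,0,0,1],[0,0,0.1,0,0,0,1]]]' 
python3 -m inch '[[[0,0,0.06,0,0,0,1],[0,0,0.06,0,0,0,1],[0,0,0.06,0,0,0,1],[0,0,0.04,0,0,0,1],[0,0,0,0,0,0,1]]]'
```

```text
time_s: 7.32
eef_pos: [0.4677, 0.149, 0.132]
tcp_rot: [[0.281, 0.96, -0.003], [0.96, -0.281, -0.001], [-0.001, -0.002, -1.0]]
force: [-0.1, 0.1, 0.3]
gripper_width: 0.224
grasp_force: 39.7
time_s: 7.73
eef_pos: [0.4684, 0.1504, 0.1066]
tcp_rot: [[0.279, 0.96, -0.001], [0.96, -0.279, -0.0], [-0.0, -0.001, -1.0]]
force: [0.1, -0.1, 0.5]
gripper_width: 0.224
grasp_force: 39.8
```

```bash
python3 -m inch '[[[0,0,0.02,0,0,0,1],[0,0,0.015,0,0,0,1],[0,0,0,0,0,0,1]]]' 
python3 -m inch '[[[0,0,0,0,0,0,0.4],[0,0,0,0,0,0,0.4],[0,0,0,0,0,0,0.4],[0,0,0,0,0,0,0.4],[0,0,0,0,0,0,0.4]]]'
python3 -m inch '[[[0,0,-0.1,0,0,0,0.4],[0,0,-0.3,0,0,0,0.4],[0,0,-0.3,0,0,0,0.4],[0,0,-0.34,0,0,0,0.4],[0,0,0,0,0,0,0.2]]]'
python3 - <<'E'
from h import *
d=snap('wrist'); np.savez('pics/w5.npz',**d);cv2.imwrite('pics/w5.png',cv2.resize(d['color'],(800,600)))
to([.5229,-.255,.22]); s=capture('side'); cv2.imwrite('pics/s5.png',cv2.resize(s['color'][130:230,160:310],(750,500),interpolation=2))
E
```

```text
time_s: 7.98
eef_pos: [0.4689, 0.1508, 0.1031]
tcp_rot: [[0.279, 0.96, 0.0], [0.96, -0.279, 0.0], [0.0, 0.0, -1.0]]
force: [-0.6, 0.5, -0.2]
gripper_width: 0.223
grasp_force: 39.8
time_s: 8.4
eef_pos: [0.4689, 0.1508, 0.1032]
tcp_rot: [[0.279, 0.96, 0.0], [0.96, -0.279, 0.0], [0.0, 0.0, -1.0]]
force: [-0.4, -0.6, 0.5]
gripper_width: 0.598
grasp_force: 0.0
time_s: 8.82
eef_pos: [0.4728, 0.1516, 0.2357]
tcp_rot: [[0.279, 0.96, 0.012], [0.96, -0.279, 0.002], [0.006, 0.011, -1.0]]
force: [1.2, -0.1, 0.4]
gripper_width: 0.727
grasp_force: 0.0
pos [0.472  0.1514 0.2326] yaw_y -16.2 units [-3.134  1.351  0.103] turnz None
```

View pics/w5.png

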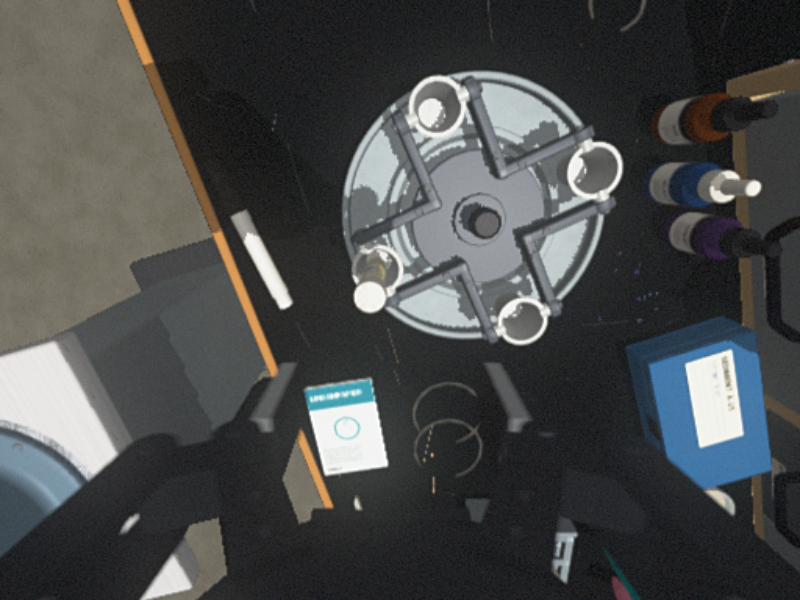

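The tube stands in the near bucket at (370,285) and the rotor has hardly moved. Next I'll fetch the tall blue.

```bash
python3 -m inch '[[[-0.285,0.123,0,0,0,0,0],[-0.285,0.123,0,0,0,0,0],[-0.285,0.123,0,0,0,0,0],[-0.285,0.123,0,0,0,0,0],[-0.285,0.123,0,0,0,0,0]]]'  >/dev/null
python3 -m inch '[[[-0.285,0.123,0,0,0,0,0],[-0.285,0.123,0,0,0,0,0],[-0.285,0.123,0,0,0,0,0],[-0.285,0.123,0,0,0,0,0],[-0.285,0.123,0,0,0,0,0]]]'  >/dev/null
python3 -m inch '[[[-0.285,0.123,0,0,0,0,0],[0,0,0,0,0,0,0],[0,0,0,0,0,0,0]]]'
python3 - <<'E'
from h import *
d=snap('wrist'); w=cloud(d); hsv=cv2.cvtColor(d['color'],cv2.COLOR_BGR2HSV)
m=((hsv[...,0]>100)&(hsv[...,0]<125)&(hsv[...,1]>140)&(w[...,2]>.098)&(w[...,2]<.118)).astype(np.uint8)
k,l,st,c=cv2.connectedComponentsWithStats(m)
for i in range(1,k):
    if st[i,4]>60: p=ray(d,*c[i],.108); print(c[i]/.64,st[i,4],p.round(4)); to([*p[:2],.082],-16.2)
E
```

```text
time_s: 10.0
eef_pos: [0.5188, -0.2571, 0.2255]
tcp_rot: [[0.282, 0.959, -0.003], [0.959, -0.282, 0.002], [0.001, -0.003, -1.0]]
force: [-0.3, 0.6, -0.2]
gripper_width: 0.998
grasp_force: 0.0
[525.04162398  74.07146516] 488 [ 0.623  -0.1603  0.108 ]
pos [ 0.5187 -0.2556  0.226 ] yaw_y -16.28 units [1.005 0.615 1.199] turnz -0.01
[521.4765625 177.203125 ] 400 [ 0.6105 -0.2128  0.108 ]
pos [ 0.5187 -0.2556  0.226 ] yaw_y -16.28 units [0.556 0.638 1.198] turnz -0.01
[547.53989362 282.16660334] 329 [ 0.6137 -0.2792  0.108 ]
pos [ 0.5187 -0.2556  0.226 ] yaw_y -16.28 units [0.031 0.818 1.197] turnz -0.01
[395.31758958 286.44645765] 307 [ 0.5222 -0.2553  0.108 ]
pos [ 0.5187 -0.2556  0.226 ] yaw_y -16.28 units [0.009 0.031 1.2  ] turnz -0.01
```

```bash
python3 -m inch '[[[0,0.03,0.3,0,0,0,0],[0,0,0.3,0,0,0,0],[0,0,0.3,0,0,0,0],[0,0,0.2,0,0,0,0],[0,0,0.1,0,0,0,0]]]'  >/dev/null
python3 -m inch '[[[0,0,0,0,0,0,0.5],[0,0,0,0,0,0,1],[0,0,0,0,0,0,1],[0,0,0,0,0,0,1],[0,0,0,0,0,0,1]]]'
python3 -m inch '[[[0,0,0,0,0,0,1],[0,0,0,0,0,0,1],[0,0,0,0,0,0,1],[0,0,0,0,0,0,1],[0,0,0,0,0,0,1]]]'
python3 -m inch '[[[0,0,-0.1,0,0,0,1],[0,0,-0.3,0,0,0,1],[0,0,-0.3,0,0,0,1],[0,0,-0.3,0,0,0,1],[0,0,-0.25,0,0,0,1]]]' 
python3 -c "
from h import *
to([.634,.179,.24])"
```

```text
time_s: 10.88
eef_pos: [0.5243, -0.2572, 0.0855]
tcp_rot: [[0.279, 0.96, 0.003], [0.96, -0.279, -0.001], [-0.001, 0.003, -1.0]]
force: [-0.3, -0.6, -0.3]
gripper_width: 0.298
grasp_force: 0.0
time_s: 11.3
eef_pos: [0.524, -0.2575, 0.0854]
tcp_rot: [[0.279, 0.96, 0.002], [0.96, -0.279, -0.001], [-0.001, 0.003, -1.0]]
force: [-0.5, -0.2, 7.8]
gripper_width: 0.219
grasp_force: 38.9
time_s: 11.72
eef_pos: [0.5234, -0.257, 0.2367]
tcp_rot: [[0.279, 0.96, 0.002], [0.96, -0.279, -0.001], [-0.0, 0.002, -1.0]]
force: [1.1, -0.2, 0.2]
gripper_width: 0.222
grasp_force: 39.6
pos [ 0.5234 -0.257   0.2367] yaw_y -16.21 units [ 3.746 -0.129 -0.029] turnz None
```

```bash
python3 - <<'E'
from h import *
d=dict(np.load('pics/scene0.npz')); w=cloud(d).reshape(-1,3)
for y in np.arange(-.3,.36,.06):
    q=w[(abs(w[:,1]-y)<.03)&(w[:,0]>.55)&(w[:,0]<1.2)]
    print(y.round(2),[ (round(float(np.percentile(a[:,0],1)),3) if len(a:=q[(q[:,2]>z)&(q[:,2]<z+.1)])>10 else None) for z in(.07,.1,.15,.25,.35)])
E
python3 -m inch '[[[0.312,-0.011,0,0,0,0,1],[0.312,-0.011,0,0,0,0,1],[0.312,-0.011,0,0,0,0,1],[0.312,-0.011,0,0,0,0,1],[0.312,-0.011,0,0,0,0,1]]]'  >/dev/null
```

```text
-0.3 [0.608, 0.609, 0.768, 0.808, None]
-0.24 [0.604, 0.605, 0.745, 0.807, None]
-0.18 [0.609, 0.616, 0.746, 0.821, None]
-0.12 [0.746, 0.767, 0.767, 0.845, 0.766]
-0.06 [0.767, 0.767, 0.768, 0.845, 0.766]
0.0 [0.747, 0.748, 0.749, 0.841, 0.766]
0.06 [0.744, 0.744, 0.746, 0.843, 0.766]
0.12 [0.706, 0.726, 0.749, 0.846, 0.766]
0.18 [0.557, 0.767, 0.768, 0.77, 0.766]
0.24 [1.012, 1.011, 1.011, 1.011, 0.768]
0.3 [0.743, 0.726, 0.726, 0.86, None]
```

```bash
python3 -m inch '[[[0.312,-0.011,0,0,0,0,1],[0.312,-0.011,0,0,0,0,1],[0.312,-0.011,0,0,0,0,1],[0.312,-0.011,0,0,0,0,1],[0.312,-0.011,0,0,0,0,1]]]'  >/dev/null
python3 -m inch '[[[0.312,-0.011,0,0,0,0,1],[0.312,-0.011,0,0,0,0,1],[0,0,0,0,0,0,1],[0,0,0,0,0,0,1]]]'
python3 - <<'E'
from h import *
to([.634,.179,.103])
d=snap('wrist'); np.savez('pics/w6.npz',**d);cv2.imwrite('pics/w6.png',cv2.resize(d['color'],(800,600)))
P=mouths(d); print(P.round(4).tolist())
E
```

```text
time_s: 12.88
eef_pos: [0.6333, 0.181, 0.2333]
tcp_rot: [[0.276, 0.961, -0.0], [0.961, -0.276, -0.0], [-0.0, -0.0, -1.0]]
force: [-0.1, -0.8, -1.1]
gripper_width: 0.226
grasp_force: 39.6
pos [0.6333 0.181  0.2333] yaw_y -16.01 units [-0.014  0.01   1.086] turnz None
[[0.6348, 0.1792, 15.8], [0.4648, 0.1533, 19.6], [0.5373, 0.2513, 16.35], [0.6268, 0.1443, 15.6], [0.5678, 0.0963, 19.0]]
```

View pics/w6.png

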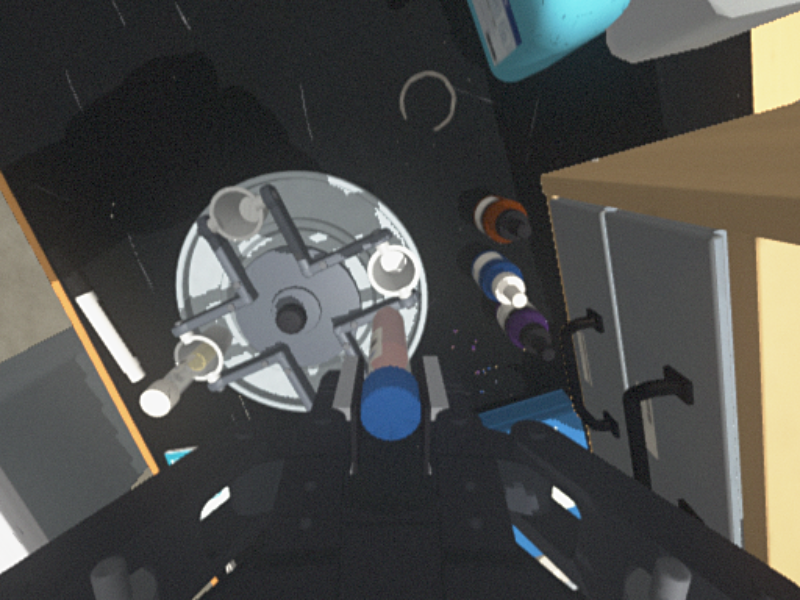

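The tall white stands in the near bucket. The target far bucket's mouth is at (392,270), in the same relation to the tube as last time. Lowering.

```bash
python3 -m inch '[[[0,0.02,0.2,0,0,0,1],[0,0,0.25,0,0,0,1],[0,0,0.2,0,0,0,1],[0,0,0.1,0,0,0,1],[0,0,0.1,0,0,0,1]]]' 
python3 -m inch '[[[0,0,0.06,0,0,0,1],[0,0,0.06,0,0,0,1],[0,0,0.06,0,0,0,1],[0,0,0.05,0,0,0,1],[0,0,0,0,0,0,1]]]'
python3 -m inch '[[[0,0,0.01,0,0,0,1],[0,0,0,0,0,0,1],[0,0,0,0,0,0,1]]]'
```

```text
time_s: 13.35
eef_pos: [0.6344, 0.176, 0.1304]
tcp_rot: [[0.282, 0.96, -0.002], [0.96, -0.282, -0.001], [-0.001, -0.002, -1.0]]
force: [-0.1, -0.4, 0.3]
gripper_width: 0.221
grasp_force: 39.6
time_s: 13.77
eef_pos: [0.635, 0.1779, 0.1032]
tcp_rot: [[0.279, 0.96, -0.001], [0.96, -0.279, -0.0], [-0.001, -0.001, -1.0]]
force: [0.1, -0.3, -0.2]
gripper_width: 0.224
grasp_force: 39.7
time_s: 14.02
eef_pos: [0.636, 0.1785, 0.1037]
tcp_rot: [[0.279, 0.96, 0.001], [0.96, -0.279, 0.0], [0.001, 0.001, -1.0]]
force: [-0.1, -0.3, 0.3]
gripper_width: 0.224
grasp_force: 39.7
```

```bash
python3 -m inch '[[[0,0,0.01,0,0,0,0.4],[0,0,0,0,0,0,0.4],[0,0,0,0,0,0,0.4],[0,0,0,0,0,0,0.4],[0,0,0,0,0,0,0.4]]]'
python3 -m inch '[[[0,0,-0.1,0,0,0,0.4],[0,0,-0.3,0,0,0,0.4],[0,0,-0.3,0,0,0,0.4],[0,0,-0.32,0,0,0,0.4],[0,0,0,0,0,0,0.2]]]' >/dev/null
python3 -c "
from h import *
to([.54,-.199,.2])
d=snap('wrist'); P=mouths(d); print(P.round(4).tolist())"
```

```text
time_s: 14.43
eef_pos: [0.6357, 0.1784, 0.102]
tcp_rot: [[0.279, 0.96, 0.0], [0.96, -0.279, 0.0], [0.0, 0.0, -1.0]]
force: [-0.4, -0.3, 0.2]
gripper_width: 0.597
grasp_force: 0.0
pos [0.6393 0.1791 0.2336] yaw_y -16.2 units [-3.258  0.081  0.26 ] turnz None
[[0.5638, 0.0823, 15.95], [0.4658, 0.1538, 20.0], [0.5378, 0.2498, 17.9], [0.6383, 0.1773, 20.15], [0.6113, 0.1243, 20.7], [0.5968, 0.2248, 18.45]]
```

```bash
python3 -m inch '[[[-0.297,0.007,0.015,0,0,0,0.4],[-0.297,0.007,0.015,0,0,0,0.4],[-0.297,0.007,0.015,0,0,0,0.4],[-0.297,0.007,0.015,0,0,0,0.4],[-0.297,0.007,0.015,0,0,0,0.4]]]' >/dev/null
python3 -m inch '[[[-0.297,0.007,0.015,0,0,0,0.4],[-0.297,0.007,0.015,0,0,0,0.4],[-0.297,0.007,0.015,0,0,0,0.4],[-0.297,0.007,0.015,0,0,0,0.4],[-0.297,0.007,0.015,0,0,0,0.4]]]' >/dev/null
python3 -m inch '[[[-0.29,0.007,0.015,0,0,0,0.4],[0,0,0,0,0,0,0.4],[0,0,0,0,0,0,0.4]]]'
python3 - <<'E'
from h import *
d=snap('wrist'); np.savez('pics/w7.npz',**d);cv2.imwrite('pics/w7.png',cv2.resize(d['color'],(800,600)))
w=cloud(d); hsv=cv2.cvtColor(d['color'],cv2.COLOR_BGR2HSV)
for n,c,h in(('w',(hsv[...,1]<60)&(hsv[...,2]>150),.082),('b',(hsv[...,0]>100)&(hsv[...,0]<125)&(hsv[...,1]>140),.082)):
  m=(c&(w[...,2]>h-.008)&(w[...,2]<h+.008)).astype(np.uint8)
  k,l,st,c=cv2.connectedComponentsWithStats(m)
  for i in range(1,k):
    if st[i,4]>60: p=ray(d,*c[i],h); print(n,c[i]/.64,st[i,4],p.round(4)); to([*p[:2],.056],-16.2)
E
```

```text
time_s: 15.98
eef_pos: [0.5342, -0.2013, 0.2032]
tcp_rot: [[0.282, 0.959, -0.002], [0.959, -0.282, 0.001], [0.001, -0.002, -1.0]]
force: [-0.3, -0.0, -0.7]
gripper_width: 0.599
grasp_force: 0.0
w [307.7891791  229.47761194] 67 [ 0.4966 -0.151   0.082 ]
pos [ 0.5346 -0.2     0.2035] yaw_y -16.29 units [ 0.302 -0.417  1.23 ] turnz -0.01
w [397.56506309 281.14649054] 317 [ 0.5399 -0.1976  0.082 ]
pos [ 0.5346 -0.2     0.2035] yaw_y -16.29 units [0.03  0.039 1.229] turnz -0.01
w [759.98488774 493.65554836] 579 [ 0.7519 -0.4296  0.082 ]
pos [ 0.5346 -0.2     0.2035] yaw_y -16.29 units [-1.33   2.277  1.224] turnz -0.01
b [306.19276557 324.1128663 ] 273 [ 0.4749 -0.2086  0.082 ]
pos [ 0.5346 -0.2     0.2035] yaw_y -16.29 units [-0.21  -0.455  1.23 ] turnz -0.01
```

View pics/w7.png

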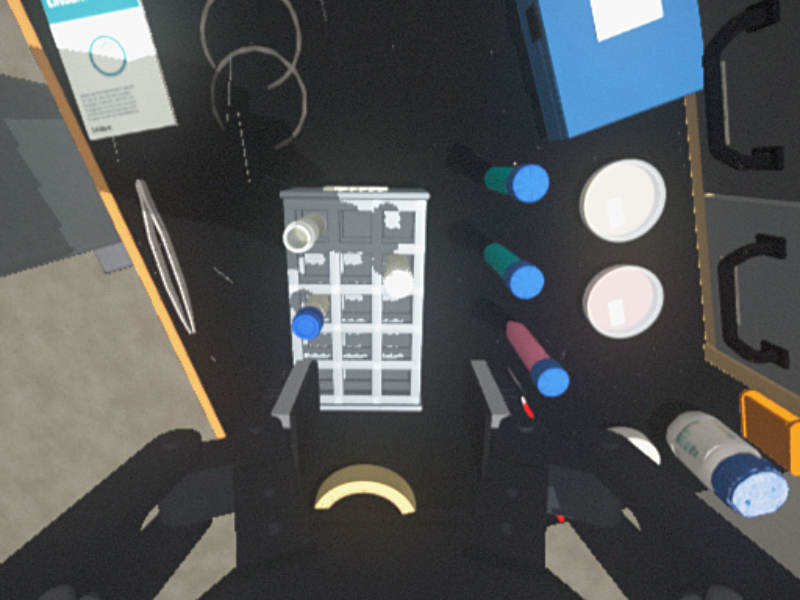

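The short white cap is at (398,281) and the open tube at (302,235) stays put. Now the grasp, at partial opening so the fingers clear the turquoise decoy at (515,272).

```bash
python3 -m inch '[[[0.02,0.038,0.3,0,0,0,0.4],[0,0,0.3,0,0,0,0.4],[0,0,0.3,0,0,0,0.4],[0,0,0.2,0,0,0,0.4],[0,0,0.13,0,0,0,0.4]]]'
python3 -m inch '[[[0,0,0,0,0,0,1],[0,0,0,0,0,0,1],[0,0,0,0,0,0,1],[0,0,0,0,0,0,1],[0,0,0,0,0,0,1]]]'
python3 -m inch '[[[0,0,0,0,0,0,1],[0,0,0,0,0,0,1],[0,0,0,0,0,0,1]]]'
python3 -m inch '[[[0,0,-0.1,0,0,0,1],[0,0,-0.3,0,0,0,1],[0,0,-0.3,0,0,0,1],[0,0,-0.34,0,0,0,1],[0,0,-0.34,0,0,0,1]]]' 
python3 -m inch '[[[0,0,-0.2,0,0,0,1],[0,0,0,0,0,0,1]]]' 
python3 -c "
from h import *
to([.537,.250,.24])"
```

```text
time_s: 16.45
eef_pos: [0.5384, -0.1957, 0.0531]
tcp_rot: [[0.276, 0.961, -0.005], [0.961, -0.276, 0.003], [0.002, -0.005, -1.0]]
force: [-0.8, 0.2, -0.3]
gripper_width: 0.603
grasp_force: 0.0
time_s: 16.87
eef_pos: [0.5418, -0.1992, 0.0586]
tcp_rot: [[0.279, 0.96, 0.003], [0.96, -0.279, -0.001], [-0.0, 0.003, -1.0]]
force: [0.3, -0.2, -0.2]
gripper_width: 0.209
grasp_force: 39.0
time_s: 17.12
eef_pos: [0.5409, -0.1991, 0.0576]
tcp_rot: [[0.279, 0.96, 0.001], [0.96, -0.279, -0.001], [-0.0, 0.001, -1.0]]
force: [-0.2, 0.0, 3.5]
gripper_width: 0.211
grasp_force: 39.2
time_s: 17.53
eef_pos: [0.5396, -0.1986, 0.2239]
tcp_rot: [[0.279, 0.96, -0.001], [0.96, -0.279, 0.001], [0.0, -0.001, -1.0]]
force: [1.4, 0.5, -0.9]
gripper_width: 0.211
grasp_force: 39.7
time_s: 17.7
eef_pos: [0.5433, -0.2004, 0.2535]
tcp_rot: [[0.279, 0.96, 0.01], [0.96, -0.279, -0.005], [-0.002, 0.012, -1.0]]
force: [0.0, -0.6, -0.4]
gripper_width: 0.212
grasp_force: 39.7
pos [ 0.5433 -0.2004  0.2535] yaw_y -16.21 units [ 3.59  -1.1    0.093] turnz None
```

```bash
python3 -m inch '[[[0.3,-0.092,0,0,0,0,1],[0.3,-0.092,0,0,0,0,1],[0.3,-0.092,0,0,0,0,1],[0.3,-0.092,0,0,0,0,1],[0.3,-0.092,0,0,0,0,1]]]' >/dev/null
python3 -m inch '[[[0.3,-0.092,0,0,0,0,1],[0.3,-0.092,0,0,0,0,1],[0.3,-0.092,0,0,0,0,1],[0.3,-0.092,0,0,0,0,1],[0.3,-0.092,0,0,0,0,1]]]' >/dev/null
python3 -m inch '[[[0.3,-0.092,0,0,0,0,1],[0.3,-0.092,0.1,0,0,0,1],[0,0,0.2,0,0,0,1],[0,0,0,0,0,0,1],[0,0,0,0,0,0,1]]]'
python3 - <<'E'
from h import *
d=snap('wrist'); np.savez('pics/w8.npz',**d);cv2.imwrite('pics/w8.png',cv2.resize(d['color'],(800,600)))
P=mouths(d); print(P.round(4).tolist()); to([.537,.250,.074])
E
```

```text
time_s: 18.95
eef_pos: [0.5319, 0.2524, 0.2085]
tcp_rot: [[0.278, 0.96, -0.005], [0.96, -0.279, -0.002], [-0.003, -0.004, -1.0]]
force: [0.5, -0.3, -0.2]
gripper_width: 0.212
grasp_force: 39.7
[[0.5368, 0.2518, 20.7], [0.6338, 0.1773, 17.9], [0.4953, 0.2303, 17.9], [0.6083, 0.2268, 20.15]]
pos [0.533  0.2521 0.2101] yaw_y -16.24 units [-0.005  0.039  1.134] turnz None
```

View pics/w8.png

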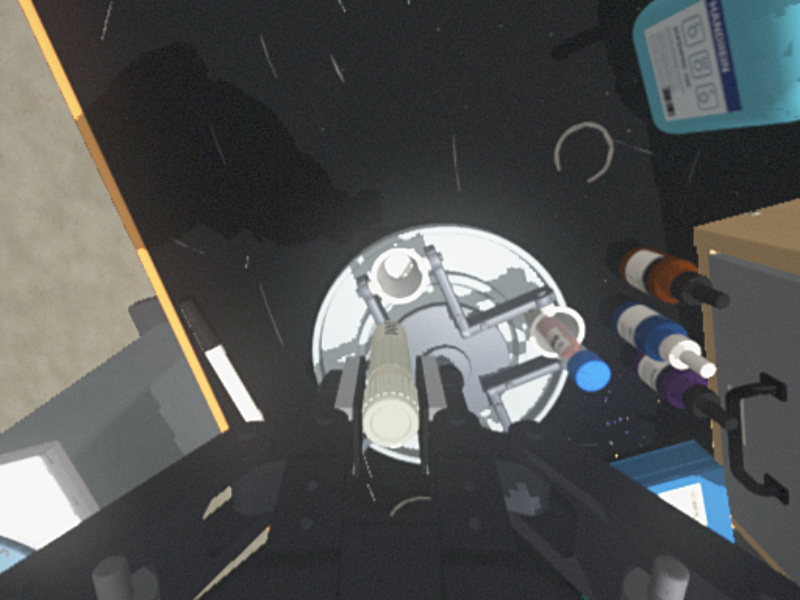

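The empty bucket's mouth is at (400,275), 4 mm off, with the tall blue seated at (560,335). I'll correct and lower.

```bash
python3 -m inch '[[[0,0.04,0.2,0,0,0,1],[0,0,0.25,0,0,0,1],[0,0,0.2,0,0,0,1],[0,0,0.1,0,0,0,1],[0,0,0.1,0,0,0,1]]]' 
python3 -m inch '[[[0,0,0.06,0,0,0,1],[0,0,0.06,0,0,0,1],[0,0,0.06,0,0,0,1],[0,0,0.05,0,0,0,1],[0,0,0.03,0,0,0,1]]]'
python3 -m inch '[[[0,0,0,0,0,0,1],[0,0,0,0,0,0,1],[0,0,0,0,0,0,1]]]'
```

```text
time_s: 19.42
eef_pos: [0.5388, 0.2499, 0.1086]
tcp_rot: [[0.282, 0.96, 0.0], [0.96, -0.282, -0.0], [-0.0, 0.0, -1.0]]
force: [-0.1, -0.5, -0.7]
gripper_width: 0.213
grasp_force: 39.7
time_s: 19.83
eef_pos: [0.5385, 0.2514, 0.0771]
tcp_rot: [[0.279, 0.96, 0.0], [0.96, -0.279, 0.0], [0.0, 0.0, -1.0]]
force: [-0.6, 0.3, -0.1]
gripper_width: 0.213
grasp_force: 39.7
time_s: 20.08
eef_pos: [0.5386, 0.2518, 0.0777]
tcp_rot: [[0.279, 0.96, 0.001], [0.96, -0.279, 0.0], [0.001, 0.001, -1.0]]
force: [0.1, -0.0, -0.6]
gripper_width: 0.211
grasp_force: 39.7
```

```bash
python3 -m inch '[[[0,0,0.02,0,0,0,1],[0,0,0.012,0,0,0,1],[0,0,0,0,0,0,1]]]' 
python3 -m inch '[[[0,0,0,0,0,0,0.4],[0,0,0,0,0,0,0.4],[0,0,0,0,0,0,0.4],[0,0,0,0,0,0,0.4],[0,0,0,0,0,0,0.4]]]'
python3 -m inch '[[[0,0,-0.1,0,0,0,0.4],[0,0,-0.3,0,0,0,0.4],[0,0,-0.34,0,0,0,0.4],[0,0,-0.34,0,0,0,0.4],[0,0,-0.1,0,0,0,0.2]]]' >/dev/null
python3 -c "
from h import *
to([.4755,-.211,.19])
d=snap('wrist'); P=mouths(d); print(P.round(4).tolist())"
```

```text
time_s: 20.33
eef_pos: [0.5385, 0.2518, 0.0736]
tcp_rot: [[0.279, 0.96, 0.001], [0.96, -0.279, 0.0], [0.001, 0.001, -1.0]]
force: [0.1, 0.4, -0.1]
gripper_width: 0.212
grasp_force: 39.7
time_s: 20.75
eef_pos: [0.5382, 0.2516, 0.0734]
tcp_rot: [[0.279, 0.96, -0.0], [0.96, -0.279, 0.0], [0.0, -0.0, -1.0]]
force: [0.5, 0.6, -0.8]
gripper_width: 0.6
grasp_force: 0.0
pos [0.5409 0.2526 0.222 ] yaw_y -16.2 units [-3.863  0.552  0.249] turnz None
[[0.5633, 0.0808, 15.8], [0.4643, 0.1528, 16.05], [0.6358, 0.1792, 20.15], [0.5373, 0.2513, 20.15]]
```

```bash
python3 -m inch '[[[-0.322,0.046,0,0,0,0,0.4],[-0.322,0.046,0,0,0,0,0.4],[-0.322,0.046,0,0,0,0,0.4],[-0.322,0.046,0,0,0,0,0.4],[-0.322,0.046,0,0,0,0,0.4]]]' >/dev/null
python3 -m inch '[[[-0.322,0.046,0,0,0,0,0.4],[-0.322,0.046,0,0,0,0,0.4],[-0.322,0.046,0,0,0,0,0.4],[-0.322,0.046,0,0,0,0,0.4],[-0.322,0.046,0,0,0,0,0.4]]]' >/dev/null
python3 -m inch '[[[-0.322,0.046,0.1,0,0,0,0.4],[-0.322,0.046,0.1,0,0,0,0.4],[0,0,0,0,0,0,0.4],[0,0,0,0,0,0,0.4]]]'
python3 - <<'E'
from h import *
d=snap('wrist'); w=cloud(d); hsv=cv2.cvtColor(d['color'],cv2.COLOR_BGR2HSV)
h=.082; m=((hsv[...,0]>100)&(hsv[...,0]<125)&(hsv[...,1]>140)&(w[...,2]>h-.008)&(w[...,2]<h+.008)).astype(np.uint8)
k,l,st,c=cv2.connectedComponentsWithStats(m)
for i in range(1,k):
    if st[i,4]>60: p=ray(d,*c[i],h); print(c[i]/.64,st[i,4],p.round(4)); to([*p[:2],.057],-16.2)
E
```

```text
time_s: 22.38
eef_pos: [0.4713, -0.2134, 0.1896]
tcp_rot: [[0.283, 0.959, -0.002], [0.959, -0.283, 0.002], [0.001, -0.002, -1.0]]
force: [-0.1, 0.8, -0.8]
gripper_width: 0.601
grasp_force: 0.0
[392.63111199 286.82472397] 317 [ 0.4739 -0.2087  0.082 ]
pos [ 0.4717 -0.2122  0.1902] yaw_y -16.3 units [0.032 0.011 1.11 ] turnz -0.02
```

```bash
python3 -m inch '[[[0.02,0.015,0.3,0,0,0,0.4],[0,0,0.3,0,0,0,0.4],[0,0,0.3,0,0,0,0.4],[0,0,0.12,0,0,0,0.4],[0,0,0.1,0,0,0,0.4]]]'
python3 -m inch '[[[0,0,0,0,0,0,1],[0,0,0,0,0,0,1],[0,0,0,0,0,0,1],[0,0,0,0,0,0,1],[0,0,0,0,0,0,1]]]'
python3 -m inch '[[[0,0,0,0,0,0,1],[0,0,0,0,0,0,1],[0,0,0,0,0,0,1]]]'
python3 -m inch '[[[0,0,-0.1,0,0,0,1],[0,0,-0.3,0,0,0,1],[0,0,-0.3,0,0,0,1],[0,0,-0.34,0,0,0,1],[0,0,-0.34,0,0,0,1]]]' 
python3 -m inch '[[[0,0,-0.2,0,0,0,1],[0,0,0,0,0,0,1],[0,0,0,0,0,0,1]]]' 
python3 -c "
from h import *
to([.565,.081,.22])"
```

```text
time_s: 22.85
eef_pos: [0.4736, -0.2073, 0.0544]
tcp_rot: [[0.276, 0.961, -0.003], [0.961, -0.276, 0.003], [0.002, -0.004, -1.0]]
force: [-0.8, 0.1, 0.7]
gripper_width: 0.601
grasp_force: 0.0
time_s: 23.27
eef_pos: [0.476, -0.2106, 0.0579]
tcp_rot: [[0.279, 0.96, 0.002], [0.96, -0.279, -0.001], [-0.001, 0.002, -1.0]]
force: [0.0, -0.3, 0.2]
gripper_width: 0.211
grasp_force: 39.0
time_s: 23.52
eef_pos: [0.4757, -0.2108, 0.0575]
tcp_rot: [[0.279, 0.96, 0.002], [0.96, -0.279, -0.001], [-0.0, 0.002, -1.0]]
force: [-1.3, -0.3, 4.3]
gripper_width: 0.212
grasp_force: 39.4
time_s: 23.93
eef_pos: [0.474, -0.2099, 0.2235]
tcp_rot: [[0.279, 0.96, -0.001], [0.96, -0.279, 0.001], [0.0, -0.002, -1.0]]
force: [0.3, -0.9, -0.6]
gripper_width: 0.21
grasp_force: 39.6
time_s: 24.18
eef_pos: [0.476, -0.2111, 0.2479]
tcp_rot: [[0.279, 0.96, 0.003], [0.96, -0.279, -0.002], [-0.001, 0.004, -1.0]]
force: [0.0, -0.5, 0.0]
gripper_width: 0.207
grasp_force: 39.6
pos [ 0.476  -0.2111  0.2479] yaw_y -16.21 units [2.544 0.032 0.23 ] turnz None
```

```bash
python3 -m inch '[[[0.283,0.004,0,0,0,0,1],[0.283,0.004,0,0,0,0,1],[0.283,0.004,0,0,0,0,1],[0.283,0.004,0,0,0,0,1],[0.283,0.004,0,0,0,0,1]]]' >/dev/null
python3 -m inch '[[[0.283,0.004,0,0,0,0,1],[0.283,0.004,0,0,0,0,1],[0.283,0.004,0,0,0,0,1],[0.283,0.004,0,0,0,0,1],[0,0,0.15,0,0,0,1]]]' >/dev/null
python3 -m inch '[[[0,0,0.15,0,0,0,1],[0,0,0,0,0,0,1],[0,0,0,0,0,0,1],[0,0,0,0,0,0,1]]]'
python3 - <<'E'
from h import *
d=snap('wrist'); np.savez('pics/w9.npz',**d);cv2.imwrite('pics/w9.png',cv2.resize(d['color'],(800,600)))
P=mouths(d); print(P.round(4).tolist()); to([.565,.081,.074])
E
```

```text
time_s: 25.35
eef_pos: [0.5637, 0.0816, 0.2098]
tcp_rot: [[0.28, 0.96, -0.002], [0.96, -0.28, 0.0], [-0.0, -0.002, -1.0]]
force: [1.0, -0.2, 0.1]
gripper_width: 0.21
grasp_force: 39.6
[[0.5633, 0.0813, 15.9], [0.4648, 0.1533, 19.5], [0.6353, 0.1798, 16.0], [0.5373, 0.2513, 15.75], [0.6018, 0.2183, 20.15], [0.6228, 0.1338, 20.15]]
pos [0.5644 0.0815 0.2106] yaw_y -16.25 units [-0.003  0.006  1.138] turnz None
```

View pics/w9.png

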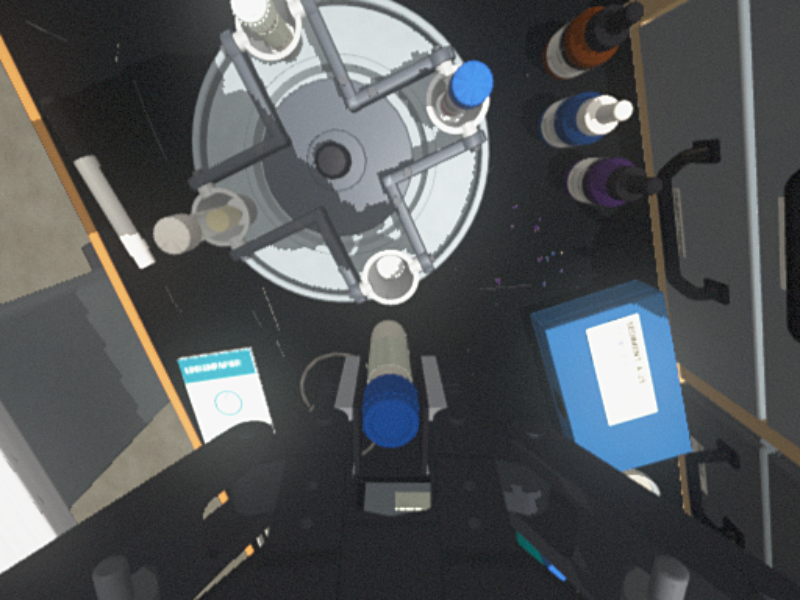

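The last empty bucket's mouth is at (390,275), straight ahead of the tube's foot at (389,330). The other three tubes are seated. Lowering.

```bash
python3 -m inch '[[[0,0.005,0.2,0,0,0,1],[0,0,0.25,0,0,0,1],[0,0,0.2,0,0,0,1],[0,0,0.1,0,0,0,1],[0,0,0.1,0,0,0,1]]]' 
python3 -m inch '[[[0,0,0.06,0,0,0,1],[0,0,0.06,0,0,0,1],[0,0,0.06,0,0,0,1],[0,0,0.05,0,0,0,1],[0,0,0.03,0,0,0,1]]]'
python3 -m inch '[[[0,0,0.02,0,0,0,1],[0,0,0,0,0,0,1],[0,0,0,0,0,0,1]]]'
```

```text
time_s: 25.82
eef_pos: [0.5648, 0.0812, 0.1078]
tcp_rot: [[0.28, 0.96, -0.0], [0.96, -0.28, 0.0], [0.0, -0.0, -1.0]]
force: [-0.3, 1.1, -0.1]
gripper_width: 0.211
grasp_force: 39.6
time_s: 26.23
eef_pos: [0.5651, 0.0818, 0.0768]
tcp_rot: [[0.279, 0.96, 0.0], [0.96, -0.279, 0.0], [0.0, 0.0, -1.0]]
force: [-0.8, -0.5, 0.1]
gripper_width: 0.212
grasp_force: 39.6
time_s: 26.48
eef_pos: [0.5651, 0.0819, 0.0749]
tcp_rot: [[0.279, 0.96, 0.0], [0.96, -0.279, 0.0], [0.0, 0.0, -1.0]]
force: [-0.4, -0.3, 0.5]
gripper_width: 0.209
grasp_force: 39.6
```

```bash
python3 -m inch '[[[0,0,0.008,0,0,0,0.4],[0,0,0,0,0,0,0.4],[0,0,0,0,0,0,0.4],[0,0,0,0,0,0,0.4],[0,0,0,0,0,0,0.4]]]'
python3 -m inch '[[[0,0,-0.1,0,0,0,0.4],[0,0,-0.3,0,0,0,0.4],[0,0,-0.34,0,0,0,0.4],[0,0,-0.34,0,0,0,0.4],[0,0,-0.3,0,0,0,0.2]]]' >/dev/null
python3 -m inch '[[[0,-0.3,0,0,0,0,0.2],[0,-0.2,-0.1,0,0,0,0.2],[0,0,0,0,0,0,0.2],[0,0,0,0,0,0,0.2]]]'
python3 - <<'E'
from h import *
d=snap('wrist'); s=snap('scene'); e=snap('side')
cv2.imwrite('pics/f.png',np.hstack([cv2.resize(d['color'],(400,300)),cv2.resize(e['color'][110:260,160:360],(400,300),interpolation=2)]))
for n,q in(('wrist',d),('scene',s)):
    w=cloud(q)
    for x,y in((.465,.152),(.636,.179),(.538,.251),(.565,.081)):
        a=w[np.hypot(w[...,0]-x,w[...,1]-y)<.012]; a=a[a[:,2]>.07]; t=np.percentile(a[:,2],95); print(n,(x,y),'top',t.round(4),np.median(a[a[:,2]>t-.004],0).round(3))
E
```

```text
time_s: 26.9
eef_pos: [0.5651, 0.0818, 0.0738]
tcp_rot: [[0.279, 0.96, 0.0], [0.96, -0.279, 0.0], [0.0, 0.0, -1.0]]
force: [-0.6, 0.4, 0.4]
gripper_width: 0.6
grasp_force: 0.0
time_s: 27.65
eef_pos: [0.5071, 0.0989, 0.2525]
tcp_rot: [[0.278, 0.961, 0.002], [0.961, -0.278, 0.0], [0.001, 0.002, -1.0]]
force: [0.7, -0.8, 0.2]
gripper_width: 0.801
grasp_force: 0.0
wrist (0.465, 0.152) top 0.1243 [0.463 0.153 0.123]
wrist (0.636, 0.179) top 0.1244 [0.633 0.179 0.123]
wrist (0.538, 0.251) top 0.0988 [0.537 0.25  0.097]
wrist (0.565, 0.081) top 0.3382 [0.561 0.09  0.337]
scene (0.465, 0.152) top 0.1259 [0.464 0.15  0.124]
scene (0.636, 0.179) top 0.1262 [0.633 0.177 0.125]
scene (0.538, 0.251) top 0.0997 [0.538 0.248 0.099]
scene (0.565, 0.081) top 0.3584 [0.57  0.091 0.364]
```

View pics/f.png

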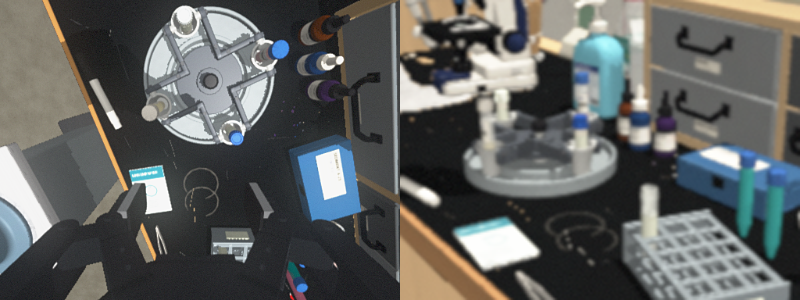

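The wrist view shows tall tubes at (157,105) and (275,50), facing each other across the hub. The short ones at (185,15) and (233,133) also face each other. Only the open tube remains in the rack (650,205 in the side crop). The measured cap heights match full seating for three tubes; the fourth was hidden from that check by the gripper, but its release height also matches.

```bash
python3 -c "
from bench import order
print(order.sign_off())"
```

```text
the job is handed in; nothing more can be done
None
```

The job is handed in: all four capped tubes are seated in the rotor, tall facing tall and short facing short, and the open tube was left in the rack (about 28 s of the 112 s used; the last short tube's seating was confirmed by its release height and the picture, not by a depth reading).

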